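Snap the cover onto the engine head

ROBOT

A 7-joint arm with a two-finger parallel gripper is mounted at the origin on the work surface. World frame = base frame: x ahead of the robot, y to its left, z up, the work surface at z = 0. Lengths are in m, angles in rad, forces in N, time in s.
With the tool pointing down it reaches from about 0.4 to 0.85 m from the base axis. Payload 10.4 kg.
Tool frame: the origin (TCP) lies midway between the tips of the shut fingers; the grasp point (between the pads) lies 19 mm behind it; z points along the fingers, y is the line along which they close (so a half turn about z gives the same grasp; the last joint's range is limited). The gripper opens to 87 mm and grips with 3 to 60 N. Pads are 19 mm wide; open, the fingers measure 117 mm over their backs; the gripper's body (75 mm by 190 mm) begins 51 mm behind the grasp point.
Start: joints at [-1.134, 0.332, -0.065, 1.46, 0.022, 1.35, -0.088], TCP at [0.277, 0.56, 0.223] pointing down, gripper open.
Joint ranges: [-2.6, 2.6], [-0.5, 2.12], [-1.47, 1.34], [0.16, 2.42], [-1.27, 4.41], [0.06, 2.06], [-2.6, 2.6]. Speed limits (rad/s): [2.22, 2.22, 2.79, 2.79, 3.14, 3.14, 3.14].

INTERFACE

Orientations are given as a unit quaternion [x, y, z, w].
In Python, from bench import r gives the robot as it stands.
- The arm moves only by the tool arm_command, never from a script. Its arguments are lists of equal length, an entry for each row: "xyz": the shift along the world's x, y, z in m, a list of three; "rot": the turn, a rotation vector about the world's x, y, z in rad, a list of three. In form: {"xyz": [[tx, ty, tz], ...], "rot": [[ax, ay, az], ...]}. A call has 1 to 20 rows; each row is the pose to reach, as a shift and turn from the pose commanded when the call began; what a row does not reach only later rows make up. A row lasts 1/12 s, in which the tool goes at most 41.7 mm and 7.16 degrees, less where a joint would pass 70% of its speed; a pose out of reach is approached as far as the arm can. A call with a gripper value outside its range is refused whole. "grip" is the opening, from 0 (shut) to 1 (fully open), set as the call begins (left out, the last holds). The fingers move at their own pace and stop on an object; "squeeze" is the grip in N (left out, the last holds). Time passes only in rows, so rows that repeat a pose let the fingers close. It gives the time, the measured TCP pose, the force, the opening and the grip force at its end, in the units of the state.
- r.read_state(): the state, without advancing time (a new reading comes with each control period).
- r.camera(name): name is "scene" or "top" or "wrist"; returns the picture (420x560x3 uint8, red, green, blue); there is no depth.
- r.camera_model(name): a dict with "fx", "fy", "cx", "cy" (pixels), "T" (4x4, takes a point from camera to world coordinates). Camera axes: x right, y up, looking along -z (the intrinsics and any distortion apply to the point x, -y, -z); pixel columns grow to the right and rows downward; lengths in m; the calibration is good to about 2 mm. A picture is of the moment at which its call begins: read the wrist's pose just before it. camera_model takes no time and is no camera call; for the wrist camera it gives the pose at the moment of the call.
- r.close_job(): hands the job in; it is judged then, once.
Trained networks look in the newest picture that a camera, given by its name, has taken for a name from the list of things; names that differ only in an ending like _2 or _b are one class to them, and where a whole thing is asked for, a point or a joint stands for the part that bears it (a point fixed in the world has none). Each returns a list of dicts, best first, with "conf" (0 to 1); they miss things now and then, are a little off and sometimes report something else, mostly with a low value. They report only what shows in the picture. A call takes as long as a camera call. They do not tell look-alikes from the thing itself.
- r.look_for(label, camera): "at" ([x, y, z] in m, in the coordinates of the camera as it stood for that picture, good to about 4 mm: the middle of the surface that is visible of it).
- r.spot_point(label, camera): "at" ([x, y, z] in m, in the coordinates of the camera as it stood for that picture, good to about 4 mm: a listed point, or the origin of a listed thing).
The state is a dict: "time": time; "joint_positions": joint angles; "joint_vel": joint speeds; "joint_torque": joint torques, N m; "ee_pos": TCP position; "eef_rot": TCP orientation; "ft_force": force on the tool from outside, world axes, zero at the start; "torque": the same for the moment, N m; "width": finger opening in m; "grip_force": force on a finger pad.
Only numpy, scipy, OpenCV 4.12 (cv2) and the standard library are available. Lean on these libraries where they do the work, as an engineer would, in place of code of your own. Each camera call takes 0.05 s, during which the arm holds its last target. There are 200 camera calls.

TASK

The flat rectangular black cover lies loosely on the four snap studs of the small aluminium engine head. Press it down from above (one short end after the other is easiest), without tipping it off, until all four studs have clicked through and it sits flat and fully home on its pads. Leave the round cover and the stand of engine valves where they are, and do not press on the round cover.

Things in the scene. Friction and masses are not known exactly. Their poses are not given: they have to be found in the camera images.
- cover: Loose flat black plastic plate, 130 (x) by 190 (y) by 5 mm. Origin: centre of its underside, z up. Studs stand in its 16 mm square holes at x +-45, y +-75 mm; between two studs of a short end (x 0, y +-75 mm) 75 mm of bare face are free for closed fingertips. It starts about 11 mm above home; pressed there, both studs of that end give way at 6 to 13 N (in the middle, all four at 15 to 24 N) and click at the stop.
- engine_head: Finned aluminium casting fixed to the bench, 150 (x) by 210 (y) mm, 55 mm high. Origin: centre of its underside on the bench, z up. Four pads at x +-45, y +-75 mm end 65 mm above the bench; there the cover's underside is home (its face at 70 mm). On each pad a white nylon snap stud, 10 x 12 mm, top at 92 mm. It may be turned any way.
- round_cover: Bystander: round dished black plastic cover, 132 mm in diameter and 41 mm high, about 0.35 kg, lying loose on the bench on the other side. Origin: centre of its underside. Not to be pressed or moved.
- valve_stand: Bystander: wooden block 50 mm (its x) by 170 mm (its y) with three upright engine valves, 102 mm high in all, loose at the far edge of the work. Origin: centre of its underside. Not to be moved.
There are look-alikes about, which are no part of the job. Of the things like the cover, leave any that is orange or white; of the rest the larger one is meant.

How it is judged:
At the end, for the whole second after the job is handed in: The cover lies on the engine head's four pads: its underside no more than 66.7 mm above the head's underside (65 mm is home), within 10 mm of the head's centre, parallel to the head within 0.016 rad (so that every stud has clicked through), and at rest (z of cover in the frame of engine_head between 0.06 and 0.0667 m and horizontal distance between cover and engine_head below 0.01 m and angle between the z axis of cover and the z axis of engine_head, either way round below 0.016 rad and linear speed of cover below 0.02 m/s); the robot touches nothing.
It fails at once if the rectangular cover is tipped by more than about 14 degrees (angle between cover's own z axis and vertical above 0.25 rad).
It fails at once if the round cover is moved by more than 20 mm (distance of round_cover from where it was at the start of the episode above 0.02 m).
It fails at once if the robot presses on the round cover (more than 3 N) (contact force between any of the fingers, the arm and round_cover above 3 N).
It fails at once if the valve stand is moved by more than 20 mm or tipped (distance of valve_stand from where it was at the start of the episode above 0.02 m or angle between valve_stand's own z axis and vertical above 0.2 rad).
It also fails if it takes over 38 s, if anything falls off the work surface, if the arm or the gripper's body presses on something with over 40 N, if the wrist force passes 120 N, or if a joint passes its speed limit or range.

## Working session

There is one attempt and no reset: what is moved stays moved. The work goes in short steps, Python scripts to look and compute and a tool call to move; the robot and the scene stay as the last step left them, time stands still between calls to the robot, and variables do not carry over. Pictures are saved under pics/ and viewed, at most 10 in all, crops included, and the job is handed in when it is done.

Besides the shell and the picture viewer there is one more tool, called by a JSON object that holds its "method" and its "body", one argument or row to a line. arm_command: Moves the arm, as the interface text tells. Its arguments: {"type":"object","properties":{"xyz":{"type":"array"},"rot":{"type":"array"},"grip":{"type":"number"},"squeeze":{"type":"number"}},"required":["xyz","rot"]}

```bash
mkdir -p pics
cat > h.py <<'E'
from bench import r
import numpy as np, cv2
def W(m,p): return (m["T"]@np.r_[p,1])[:3]
def px(m,p):
    c=np.linalg.inv(m["T"])@np.r_[p,1]; return np.round([m["cx"]+m["fx"]*c[0]/-c[2], m["cy"]-m["fy"]*c[1]/-c[2]]).astype(int)
def ray(m,u,v,z):
    d=m["T"][:3,:3]@[(u-m["cx"])/m["fx"],-(v-m["cy"])/m["fy"],-1]; o=m["T"][:3,3]; return o+d*(z-o[2])/d[2]
E
python3 - <<'E'
from h import *
print({k:np.round(v,3) for k,v in r.read_state().items() if k in("ee_pos","eef_rot","ft_force","time")})
ims=[]
for c in("top","scene"):
    im=r.camera(c); m=r.camera_model(c); print(c,{k:v for k,v in m.items() if k not in"T"})
    cv2.imwrite(f"pics/{c}0.png",im[:,:,::-1])
    for l in("cover","engine_head","round_cover","valve_stand"):
        for f in(r.look_for,r.spot_point):
            for d in f(l,c):
                w=W(m,d["at"]); print(c,l,f.__name__,round(d["conf"],2),np.round(w,3),px(m,w))
E
```

```text
{'time': np.float64(0.0), 'ee_pos': array([0.277, 0.56 , 0.222]), 'eef_rot': array([ 0.228,  0.974, -0.001, -0.   ]), 'ft_force': array([ 0.045, -0.242, -1.175])}
top {'fx': 461.15477439886604, 'fy': 461.15477439886604, 'cx': 275.35684052605757, 'cy': 213.34451579577959}
top cover call 0.96 [ 0.205 -0.271  0.005] [395 307]
top cover call 0.95 [0.193 0.321 0.003] [214 309]
top cover call 0.86 [0.511 0.17  0.079] [261 210]
top cover call 0.93 [0.513 0.174 0.073] [260 210]
top cover call 0.86 [ 0.281  0.523 -0.001] [154 281]
top cover call 0.85 [ 0.191  0.323 -0.004] [214 309]
top engine_head call 0.9 [0.467 0.169 0.04 ] [262 225]
top round_cover call 0.93 [ 0.505 -0.196  0.033] [372 215]
top valve_stand call 0.59 [ 0.788 -0.026  0.023] [320 133]
top valve_stand call 0.92 [ 0.794 -0.026  0.002] [319 134]
top valve_stand call 0.58 [ 0.509 -0.201  0.001] [372 215]
scene {'fx': 424.42484051523957, 'fy': 424.42484051523957, 'cx': 269.50362057898207, 'cy': 203.97347134320307}
scene cover call 0.86 [0.286 0.52  0.006] [352 154]
scene cover call 0.73 [0.52  0.169 0.081] [279 209]
scene cover call 0.64 [ 0.212 -0.27   0.004] [131 181]
scene cover call 0.6 [ 0.192  0.319 -0.   ] [292 148]
scene cover call 0.74 [ 0.189  0.32  -0.008] [292 149]
scene cover call 0.67 [ 0.286  0.521 -0.002] [352 155]
scene cover call 0.66 [0.517 0.168 0.074] [279 209]
scene cover call 0.62 [ 0.207 -0.271  0.   ] [131 181]
scene engine_head call 0.91 [0.578 0.14  0.042] [275 233]
scene engine_head call 0.68 [ 0.511  0.169 -0.002] [278 223]
scene round_cover call 0.85 [ 0.526 -0.206  0.033] [159 246]
scene round_cover call 0.78 [ 0.509 -0.205 -0.005] [160 248]
scene valve_stand call 0.67 [ 0.801 -0.029  0.015] [238 318]
scene valve_stand call 0.96 [ 0.795 -0.029 -0.007] [238 319]
```

View pics/top0.png

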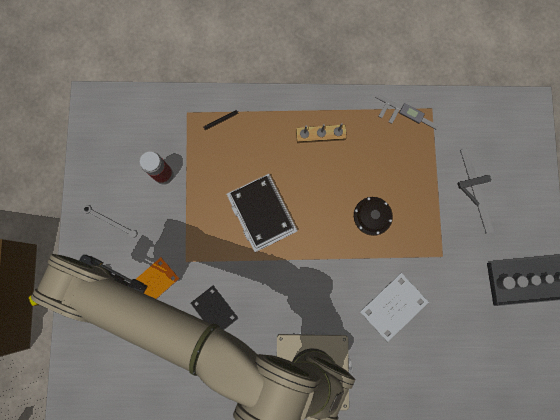

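View pics/scene0.png

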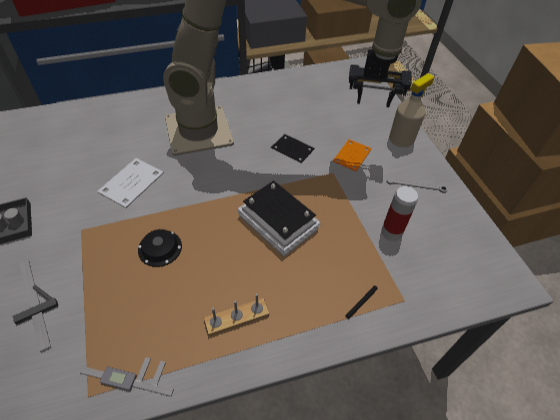

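Candidates: the black plate on the engine head at top (261,210), the small black plate at (214,309), the orange one at (158,278) and the white one at (395,307). The first fits: it is black, it is the larger of the two black ones, and it lies on the head's studs. I'll confirm this in an enlarged crop and get the yaw.

Run:
```python
from h import *
im=cv2.imread("pics/top0.png"); m=r.camera_model("top")
c=im[160:265,205:325]
cv2.imwrite("pics/crop0.png",cv2.resize(c,None,fx=5.5,fy=5.5,interpolation=cv2.INTER_CUBIC))
g=c.max(2); k=((g<60)*255).astype(np.uint8); n,l,s,ce=cv2.connectedComponentsWithStats(k)
i=1+s[1:,4].argmax(); pts=np.argwhere(l==i)[:,::-1]+[205,160]
w=np.array([ray(m,u,v,.081)[:2] for u,v in pts],np.float32)
print(s[i],cv2.minAreaRect(w))
```

```text
[  26   16   61   69 2205] ((0.511420488357544, 0.17098058760166168), (0.18742257356643677, 0.1275840550661087), 26.818174362182617)
```

View pics/crop0.png

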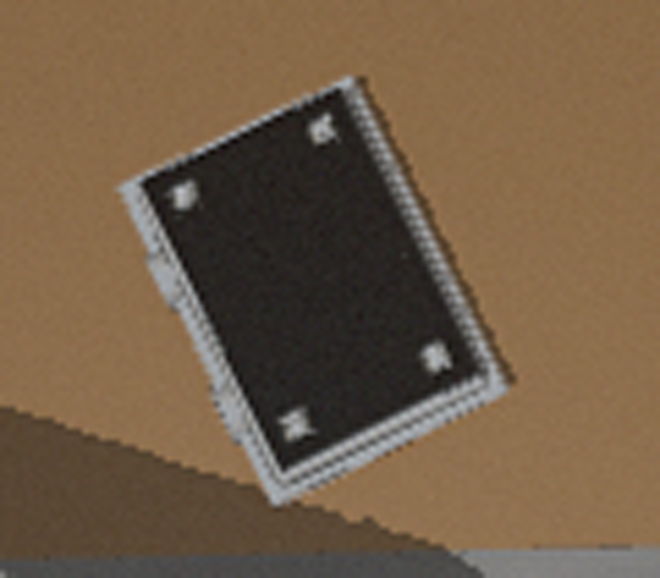

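The crop confirms it: a black plate of about 187x128 mm with four stud tips, at crop (185,195), (320,130), (435,355) and (297,425). Centre is (0.511, 0.171), with the long axis at 26.8° to x. The press points are about (0.444, 0.137) and (0.578, 0.205). I'll shut the fingers and go above the near end.

{"method": "arm_command", "body": {
  "xyz": [
    [0.01, -0.026, 0],
    [0.021, -0.053, 0],
    [0.031, -0.079, 0],
    [0.042, -0.106, 0],
    [0.052, -0.132, 0],
    [0.063, -0.159, 0],
    [0.073, -0.185, 0],
    [0.084, -0.212, 0],
    [0.094, -0.238, 0],
    [0.105, -0.265, 0],
    [0.115, -0.291, -0.01],
    [0.126, -0.318, -0.03],
    [0.136, -0.344, -0.05],
    [0.147, -0.37, -0.07],
    [0.157, -0.397, -0.09],
    [0.167, -0.423, -0.1],
    [0.167, -0.423, -0.1],
    [0.167, -0.423, -0.1]
  ],
  "rot": [
    [0, 0, 0],
    [0, 0, 0],
    [0, 0, 0],
    [0, 0, 0],
    [0, 0, 0],
    [0, 0, 0],
    [0, 0, 0],
    [0, 0, 0],
    [0, 0, 0],
    [0, 0, 0],
    [0, 0, 0],
    [0, 0, 0],
    [0, 0, 0],
    [0, 0, 0],
    [0, 0, 0],
    [0, 0, 0],
    [0, 0, 0],
    [0, 0, 0]
  ],
  "grip": 0,
  "squeeze": 20
}}

```text
time: 2.4
ee_pos: [0.4444, 0.1358, 0.1222]
eef_rot: [0.229, 0.973, -0.0, -0.0]
ft_force: [0.8, 0.5, 0.5]
width: 0.0003
grip_force: 0.0
```

{"method": "arm_command", "body": {
  "xyz": [
    [0, 0.001, -0.013],
    [0, 0.001, -0.026],
    [0, 0.001, -0.034],
    [0, 0.001, -0.037],
    [0, 0.001, -0.039],
    [0, 0.001, -0.041],
    [0, 0.001, -0.043],
    [0, 0.001, -0.045]
  ],
  "rot": [
    [0, 0, 0],
    [0, 0, 0],
    [0, 0, 0],
    [0, 0, 0],
    [0, 0, 0],
    [0, 0, 0],
    [0, 0, 0],
    [0, 0, 0]
  ]
}}

```text
time: 3.07
ee_pos: [0.4451, 0.1386, 0.0788]
eef_rot: [0.228, 0.974, 0.001, 0.001]
ft_force: [-2.7, -1.2, 11.7]
width: 0.0002
grip_force: 5.9
```

Run:
```python
from h import *
cv2.imwrite("pics/s1.png",cv2.resize(r.camera("scene")[110:270,180:380,::-1],None,fx=3.5,fy=3.5))
```

```text
(no output)
```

View pics/s1.png

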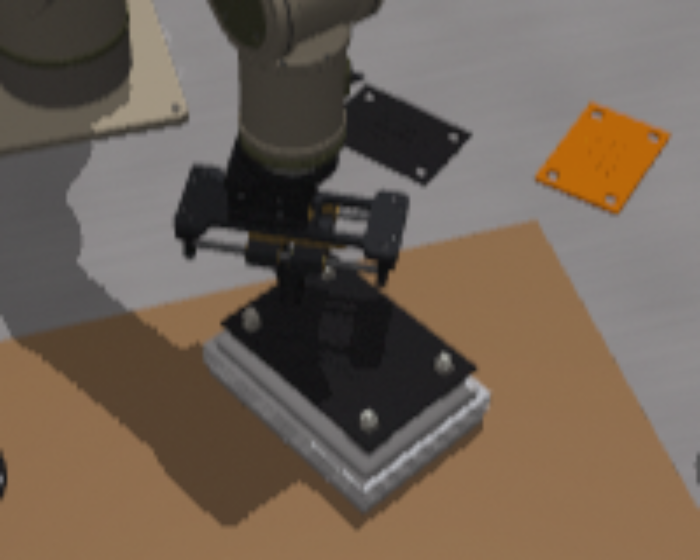

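The picture shows the shut fingertips on the near short end at (295,290), between its two studs at (250,320) and (328,272), and the cover still on all four. Contact is at about z 0.079 with 11.7 N. I'll press on.

{"method": "arm_command", "body": {
  "xyz": [
    [0, 0, -0.002],
    [0, 0, -0.004],
    [0, 0, -0.006],
    [0, 0, -0.008],
    [0, 0, -0.009],
    [0, 0, -0.01],
    [0, 0, -0.01]
  ],
  "rot": [
    [0, 0, 0],
    [0, 0, 0],
    [0, 0, 0],
    [0, 0, 0],
    [0, 0, 0],
    [0, 0, 0],
    [0, 0, 0]
  ]
}}

```text
time: 3.7
ee_pos: [0.4456, 0.1389, 0.0712]
eef_rot: [0.228, 0.974, 0.001, 0.001]
ft_force: [-15.8, -4.5, 41.3]
width: 0.0006
grip_force: 21.4
```

At the stop: z 0.071 and the force rising to 41 N. I'll lift and go to the far end.

{"method": "arm_command", "body": {
  "xyz": [
    [0, 0, 0.02],
    [0, 0, 0.04],
    [0.02, 0.01, 0.05],
    [0.045, 0.022, 0.05],
    [0.07, 0.035, 0.05],
    [0.095, 0.048, 0.05],
    [0.115, 0.058, 0.05],
    [0.134, 0.068, 0.05],
    [0.134, 0.068, 0.03],
    [0.134, 0.068, 0.022],
    [0.134, 0.068, 0.022]
  ],
  "rot": [
    [0, 0, 0],
    [0, 0, 0],
    [0, 0, 0],
    [0, 0, 0],
    [0, 0, 0],
    [0, 0, 0],
    [0, 0, 0],
    [0, 0, 0],
    [0, 0, 0],
    [0, 0, 0],
    [0, 0, 0]
  ]
}}

```text
time: 4.62
ee_pos: [0.5767, 0.2055, 0.0872]
eef_rot: [0.228, 0.974, -0.001, -0.002]
ft_force: [-0.3, -0.4, 0.1]
width: 0.0009
grip_force: 0.0
```

Run:
```python
from h import *
cv2.imwrite("pics/s2.png",cv2.resize(r.camera("scene")[110:270,180:380,::-1],None,fx=3.5,fy=3.5))
```

```text
(no output)
```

View pics/s2.png

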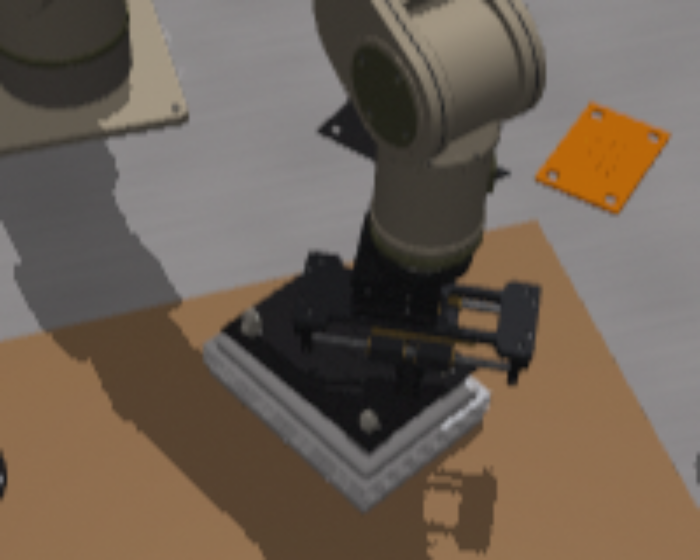

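The near-left stud at (250,322) now stands out further, so the near end is down. The fingertips at (410,380) are on the far end between its studs. Commanded z is about 0.084 (0.087 measured). Pressing.

{"method": "arm_command", "body": {
  "xyz": [
    [0, 0, -0.004],
    [0, 0, -0.006],
    [0, 0, -0.008],
    [0, 0, -0.01],
    [0, 0, -0.012],
    [0, 0, -0.014],
    [0, 0, -0.016],
    [0, 0, -0.018],
    [0, 0, -0.019],
    [0, 0, -0.019]
  ],
  "rot": [
    [0, 0, 0],
    [0, 0, 0],
    [0, 0, 0],
    [0, 0, 0],
    [0, 0, 0],
    [0, 0, 0],
    [0, 0, 0],
    [0, 0, 0],
    [0, 0, 0],
    [0, 0, 0]
  ]
}}

```text
time: 5.5
ee_pos: [0.5783, 0.2062, 0.0706]
eef_rot: [0.228, 0.974, 0.0, -0.0]
ft_force: [0.4, -0.2, 2.2]
width: 0.0004
grip_force: 1.3
```

{"method": "arm_command", "body": {
  "xyz": [
    [0, 0, -0.002],
    [0, 0, -0.004],
    [0, 0, -0.005],
    [0, 0, -0.005]
  ],
  "rot": [
    [0, 0, 0],
    [0, 0, 0],
    [0, 0, 0],
    [0, 0, 0]
  ]
}}

```text
time: 5.83
ee_pos: [0.5785, 0.2062, 0.0702]
eef_rot: [0.228, 0.974, 0.001, -0.0]
ft_force: [-19.8, -8.1, 47.6]
width: 0.0005
grip_force: 23.4
```

The far end is at its stop (0.0702, 48 N). The near end read 0.0712, so I'll press it once more to compare.

{"method": "arm_command", "body": {
  "xyz": [
    [0, 0, 0.02],
    [0, 0, 0.04],
    [-0.02, -0.01, 0.045],
    [-0.045, -0.022, 0.045],
    [-0.07, -0.035, 0.045],
    [-0.095, -0.048, 0.045],
    [-0.115, -0.058, 0.045],
    [-0.134, -0.068, 0.045],
    [-0.134, -0.068, 0.025],
    [-0.134, -0.068, 0.013],
    [-0.134, -0.068, 0.01],
    [-0.134, -0.068, 0.007],
    [-0.134, -0.068, 0.004],
    [-0.134, -0.068, 0.002],
    [-0.134, -0.068, 0.001],
    [-0.134, -0.068, 0.0],
    [-0.134, -0.068, 0.0]
  ],
  "rot": [
    [0, 0, 0],
    [0, 0, 0],
    [0, 0, 0],
    [0, 0, 0],
    [0, 0, 0],
    [0, 0, 0],
    [0, 0, 0],
    [0, 0, 0],
    [0, 0, 0],
    [0, 0, 0],
    [0, 0, 0],
    [0, 0, 0],
    [0, 0, 0],
    [0, 0, 0],
    [0, 0, 0],
    [0, 0, 0],
    [0, 0, 0]
  ]
}}

```text
time: 7.25
ee_pos: [0.4446, 0.1382, 0.0701]
eef_rot: [0.228, 0.974, 0.0, -0.001]
ft_force: [-27.4, -10.5, 64.2]
width: 0.0004
grip_force: 31.9
```

Both ends are firm at 0.070, the home height of the face. I'll lift, retreat and check.

{"method": "arm_command", "body": {
  "xyz": [
    [0, 0, 0.02],
    [0, 0, 0.05],
    [0, 0, 0.08],
    [0, 0, 0.11],
    [-0.01, 0.03, 0.14],
    [-0.02, 0.06, 0.16],
    [-0.035, 0.095, 0.16],
    [-0.05, 0.13, 0.16],
    [-0.065, 0.165, 0.16],
    [-0.08, 0.2, 0.16],
    [-0.09, 0.235, 0.16],
    [-0.1, 0.27, 0.16],
    [-0.11, 0.3, 0.16],
    [-0.12, 0.33, 0.16],
    [-0.12, 0.33, 0.16],
    [-0.12, 0.33, 0.16],
    [-0.12, 0.33, 0.16]
  ],
  "rot": [
    [0, 0, 0],
    [0, 0, 0],
    [0, 0, 0],
    [0, 0, 0],
    [0, 0, 0],
    [0, 0, 0],
    [0, 0, 0],
    [0, 0, 0],
    [0, 0, 0],
    [0, 0, 0],
    [0, 0, 0],
    [0, 0, 0],
    [0, 0, 0],
    [0, 0, 0],
    [0, 0, 0],
    [0, 0, 0],
    [0, 0, 0]
  ]
}}

```text
time: 8.67
ee_pos: [0.3249, 0.4678, 0.2256]
eef_rot: [0.228, 0.974, -0.0, 0.0]
ft_force: [0.5, -0.4, -0.1]
width: 0.0007
grip_force: 0.0
```

Run:
```python
from h import *
cv2.imwrite("pics/s3.png",cv2.resize(r.camera("scene")[150:270,210:350,::-1],None,fx=4.5,fy=4.5))
print(np.round(r.read_state()["ft_force"],1))
```

```text
[ 0.4 -0.4  1. ]
```

View pics/s3.png

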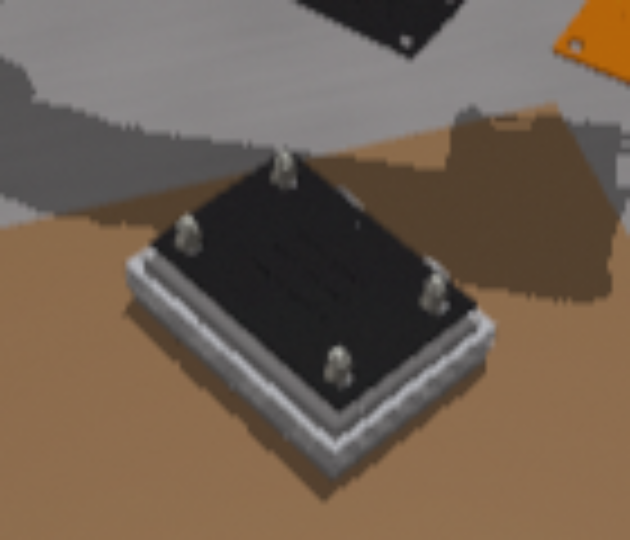

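All four studs, at (188,235), (285,168), (435,293) and (338,366), stand out equally far, and the cover lies flat. Handing in.

```bash
python3 -c "
from bench import r
print(r.close_job())"
```

```text
the job is handed in; nothing more can be done
None
```

The rectangular cover is pressed home: both short ends stopped firmly with its face at 70 mm, all four studs stand through equally in the last picture, and the job was handed in after about 9 s, clear of the round cover and valve stand; no verdict was returned.

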